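# Hang the sizing gauge on the rotary rack's empty hook

## Robot

A 6-joint arm with a two-finger parallel gripper is mounted at the origin on the work surface. World frame = base frame: x ahead of the robot, y to its left, z up, the work surface at z = 0. Lengths are in mm, angles in rad, forces in N, time in s.
With the tool pointing down it reaches from about 350 to 975 mm from the base axis. Payload 7.1 kg.
Tool frame: the origin (TCP) lies on the front face of the gripper's body, between the roots of the fingers; the fingertips stand 80 mm ahead of it and the grasp point (between the pads) lies 61 mm ahead of it (env.tips_ahead is the distance from the TCP to the fingertips, in mm); z points along the fingers, y is the direction in which the jaws open and shut (so a half turn about z gives the same grasp; the last joint's range is limited). The gripper opens to 88 mm and grips with 3 to 60 N. Pads are 20 mm wide; open, the fingers measure 115 mm over their backs; the gripper's body (75 mm by 178 mm) begins 61 mm behind the grasp point.
Start: joints at [1.155, 0.423, 1.63, -0, 1.089, -0.019], TCP at [241.511, 576.436, 302.675] pointing down, gripper open.
Joint ranges: [-3, 3], [-0.9, 2.11], [0.09, 2.58], [-1.31, 4.45], [0.11, 2.69], [-2.54, 2.54]. Speed limits (rad/s): [2.39, 2.39, 3.01, 3.14, 3.14, 3.14].

## Interface

Orientations are given as a unit quaternion [x, y, z, w].
In Python, from station import env, set_gripper, viewer, workorder gives the robot as it stands. Calls block until the motion is done:
- env.reach(position, orientation): joint-space move of the TCP to a pose.
- env.move_l(position, rot=None, rate=150, f_stop=None): straight line of the TCP; rot=None keeps the orientation; rate is the mean speed in mm/s. With f_stop (N) it stops when the force on the tool has changed by that much, and returns True; else False.
- env.move_joints(angles): joint-space move.
- set_gripper(opening): finger opening in mm; the grip force is fixed at half the most; returns when the fingers have stopped.
- env.hold(seconds).
- env.ik(position, orientation): joint angles nearest the present ones, or None.
- env.read_state(): the state.
- viewer.camera(name): name is "scene" or "top" or "wrist"; returns the picture (480x640x3 uint8, blue, green, red); there is no depth.
- viewer.camera_params(name): a dict with "fx", "fy", "cx", "cy" (pixels), "dist" ([k1, k2, p1, p2, k3] as OpenCV has them; the pictures are not rectified), "pose" (4x4, takes a point from camera to world coordinates); the wrist camera has in their place "tool_from_camera" (4x4, takes a point from camera to tool coordinates, whose origin is the TCP and whose axes are the flange's). Camera axes: x right, y up, looking along -z (the intrinsics and any distortion apply to the point x, -y, -z); pixel columns grow to the right and rows downward; lengths in mm; the calibration is good to about 2 mm. A picture is of the moment at which its call begins: read the wrist's pose just before it. camera_params takes no time and is no camera call.
A pose or a line that the arm cannot do raises env.IKError and nothing moves.
- workorder.sign_off(): hands the job in, once; it reports no verdict.
The state is a dict: "time_s": time; "qpos": joint angles; "dq": joint speeds; "tau": joint torques, N m; "tool_pos": TCP position; "orientation": TCP orientation; "force": force on the tool from outside, world axes, zero at the start; "wrist_torque": the same for the moment, N m; "width": finger opening in mm.
Only numpy, scipy, OpenCV 4.12 (cv2) and the standard library are available. Lean on these libraries where they do the work, as an engineer would, in place of code of your own. Each camera call takes 0.05 s, during which the arm holds its last target.

## Task

Turn the rotary gauge rack by hand until its one empty hook points the same way as the pointer on the stand's foot. Only then take the fruit-sizing gauge out of its wooden block, slide its eye onto that hook and push it fully home, past the spring leaf and up against the rubber pad, pressing there for a moment with about 12 N and never with more than 20 N. Let go and leave it clipped there upright, the hook still over the pointer, and everything else on the table where it was.

Things in the scene. Friction and masses are not known exactly. Their poses are not given: they have to be found in the camera images.
- carousel (a joint): rotary rack's angle, rad, anticlockwise from above; at any full turn the empty hook lies over the stand's pointer. Turns endlessly, no index; friction 0.15 N m holds it. Five level pegs (hooks) 72 degrees apart: 10 mm thick, axis 165 mm above the table, ends 150 mm from the rack's axis, last 15 mm tapered. Four carry fixed gauges like the loose one, up to 202 mm high, turning along; one is empty.
- knob_grip (a point): middle of the turning knob, on the rack's axis, 190 mm above the table: an upright black bar 56 mm long (along the empty hook's line), 14 mm thick, 172 to 208 mm above the table, on a grey hub 64 mm across. The frame turns with the rack; its x axis points from the empty hook's tip to the rack's axis.
- hook_tip (a point): end of the EMPTY hook, on its axis; x points inward along the peg to the rack's axis, z up. A collar on this peg has a black rubber pad, 24 mm across, facing outward; a gauge that is home bears on it. The collar is set by hand: pad face 50 to 90 mm inward of the tip, NOT measured, must be felt. The pad yields 5 N per mm for 3 mm, then is hard.
- clip (a joint): press of the sprung steel leaf at the pad, m: 0 free, about 0.003 to 0.006 with an eye home on it. Free, it stands 6.5 mm out of the peg's top, highest 3 to 8 mm outward of the pad face, sloping to the peg's surface 21 mm outward of the pad. Spring 1.2 N per mm. Pushing the eye over it takes up to about 8 N; it then clips the eye on the peg. Force climbs beyond that only at the pad.
- stand: the rack's fixed foot: origin on the table at the rack's axis; a round dark steel plate 200 mm across, 18 mm high, with a low dark pointer (16 mm wide, 10 high, reaching 143 mm from the axis) on its front side, roughly facing the robot. x points from the pointer to the axis and beyond; z up.
- front (a point): where the empty hook's tip must come: above the stand's pointer, 150 mm from the axis, 165 mm above the table.
- gauge: the loose fruit-sizing gauge, about 0.12 kg: ring of steel bar (78 mm outside, 10 mm thick, in its y-z plane) under an aluminium neck 34 mm wide (y), 10 mm thick (x), 72 to 135 mm above the origin, with the eye in it. Origin: centre of its foot's underside. x is the plate's normal, z up; same when turned half round. Grip the neck by its edges, 34 mm apart, level with the eye (higher, a push at the eye tilts it).
- eye (a point): centre of the gauge's eye, a 13 x 13 mm square hole through the neck along the gauge's x, 98 mm above its foot, 37 mm below its top. It clears the 10 mm peg by 1.5 mm all round.
- block: wooden parking block 75 x 110 x 38 mm, fixed; the gauge stands in its slot, 13 mm wide, 30 mm deep, open at both ends, along the block's y; slot floor 8 mm above the table. Origin under its centre.
- bottle: clear water bottle, 64 mm across, 210 tall; bystander, leave alone. Origin at the centre of its underside.
- mug: white mug, 80 mm across, 90 tall; bystander, leave alone. Origin at the centre of its underside.
- tape: cardboard core of a tape roll lying flat, 90 mm across, 36 tall; bystander, leave alone. Origin at the centre of its underside.
- notepad: paper pad 150 x 210 x 14 mm; bystander, leave alone. Origin at the centre of its underside.
- stapler: grey desk stapler 130 x 34 x 39 mm; bystander, leave alone. Origin at the centre of its underside.
- nectarine: a dark red nectarine, 66 mm across; bystander, leave alone. Origin at the centre of its underside.

How it is judged (in metres and radians):
On the way, in this order (a step that is already met when the one before it is completed fails the run):
1. with the gauge still in its block, the empty hook is turned over the front pointer (tip within 30 mm) and stands still (horizontal distance between hook_tip and front below 0.03 m and velocity of joint carousel between -0.15 and 0.15 rad/s and distance between eye and hook_tip above 0.1 m and distance of gauge from where it was at the start of the episode below 0.03 m), for 0.2 s.
2. the gauge is pressed home on the hook: its eye holds the spring leaf down and it bears on the rack with over 8 N (value of joint clip above 0.002 m and y of eye in the frame of hook_tip between -0.006 and 0.006 m and z of eye in the frame of hook_tip between -0.006 and 0.006 m and x of eye in the frame of hook_tip between 0.035 and 0.095 m and contact force between gauge and stand above 8 N), for 0.2 s.
At the end, for the whole second after the job is handed in: the gauge is at rest on the once empty hook, eye 35 to 95 mm inward of the tip and within 6 mm of the peg axis, leaf held down over 2 mm, upright within 0.25 rad; hook tip within 30 mm of the point over the pointer, rack still (value of joint clip above 0.002 m and y of eye in the frame of hook_tip between -0.006 and 0.006 m and z of eye in the frame of hook_tip between -0.006 and 0.006 m and x of eye in the frame of hook_tip between 0.035 and 0.095 m and horizontal distance between hook_tip and front below 0.03 m and angle between gauge's own z axis and vertical below 0.25 rad and linear speed of gauge below 0.02 m/s and velocity of joint carousel between -0.05 and 0.05 rad/s); the robot touches nothing.
It fails at once if the gauge is pushed against the rack with more than 22 N (contact force between gauge and stand above 22 N).
It fails at once if a bystander is moved more than 30 mm (distance of any of bottle, mug, tape, notepad, stapler, nectarine from where it was at the start of the episode above 0.03 m).
It also fails if it takes over 72 s, if anything falls off the work surface, if the arm or the gripper's body presses on something with over 40 N, if the wrist force passes 120 N, or if a joint passes its speed limit or range.

## Working session

There is one attempt and no reset: what is moved stays moved. The work goes in short steps, each a Python script; the robot and the scene stay as the last script left them, time stands still between calls to the robot, and variables do not carry over. Pictures are saved under pics/ and viewed, and the job is handed in when it is done.

```bash
ls; mkdir -p pics; python3 - <<'E'
from station import env, set_gripper, viewer, workorder
import cv2
for n in ["scene","top","wrist"]:
    cv2.imwrite(f"pics/a_{n}.png",viewer.camera(n)); print(n,viewer.camera_params(n))
s=env.read_state();print(s)
E
```

```text
pics
scene {'fx': 515.1163511091869, 'fy': 515.1163511091869, 'cx': 327.90633386760663, 'cy': 234.5898017630582, 'dist': array([-0.08481976,  0.        ,  0.        ,  0.        ,  0.        ]), 'pose': array([[-4.19838812e-02, -6.89660156e-01,  7.22915087e-01,
         1.35241194e+03],
       [ 9.99039791e-01, -3.80476633e-02,  2.17226210e-02,
        -1.28822709e+02],
       [ 1.25240036e-02,  7.23132937e-01,  6.90595327e-01,
         9.05534067e+02],
       [ 0.00000000e+00,  0.00000000e+00,  0.00000000e+00,
         1.00000000e+00]])}
top {'fx': 585.1022150052538, 'fy': 585.1022150052538, 'cx': 309.07799538996517, 'cy': 243.6720972599219, 'dist': array([-0.15487765,  0.        ,  0.        ,  0.        ,  0.        ]), 'pose': array([[ 1.49630116e-02,  9.96667441e-01, -8.01880373e-02,
         4.38719682e+02],
       [-9.99881529e-01,  1.52043181e-02,  2.39948359e-03,
        -1.24426943e+02],
       [ 3.61069160e-03,  8.01426338e-02,  9.96776866e-01,
         1.23221235e+03],
       [ 0.00000000e+00,  0.00000000e+00,  0.00000000e+00,
         1.00000000e+00]])}
wrist {'fx': 354.
[... 508 characters left out ...]

         1.00000000e+00]])}
{'time_s': 0.15, 'qpos': array([ 1.15497022e+00,  4.23663713e-01,  1.63048356e+00,  2.07072689e-06,
        1.08860034e+00, -1.90193591e-02]), 'dq': array([ 0.00126953, -0.00241505, -0.0034239 , -0.00054288, -0.00194648,
        0.00021919]), 'tau': array([-2.71733006e-04, -5.44987106e+01, -2.73918629e+01,  6.43350324e-02,
        2.04512430e-02, -6.59929856e-05]), 'tool_pos': array([241.40204282, 576.1438879 , 302.09334859]), 'orientation': array([ 1.97104716e-01,  9.80382271e-01, -5.63685308e-04, -1.25465586e-04]), 'force': array([ 0.35250196,  0.20296212, -0.18405987]), 'wrist_torque': array([ 0.02736133, -0.03960307,  0.06050997]), 'width': 87.92887749711679}
```

View pics/a_scene.png

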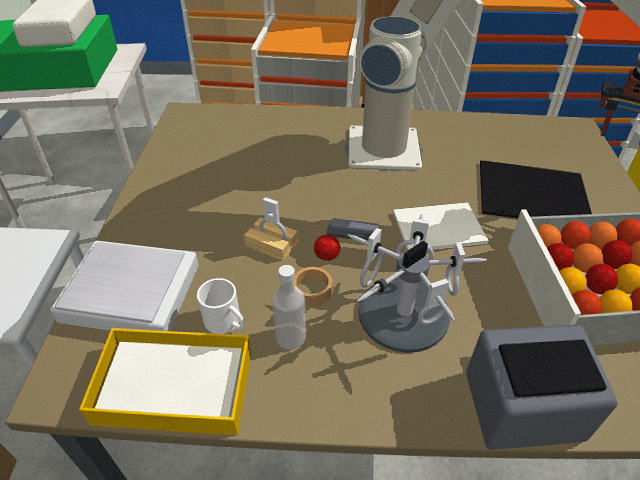

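View pics/a_top.png

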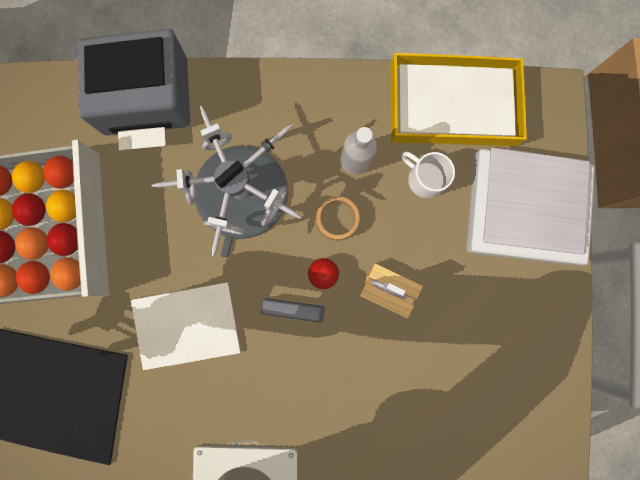

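View pics/a_wrist.png

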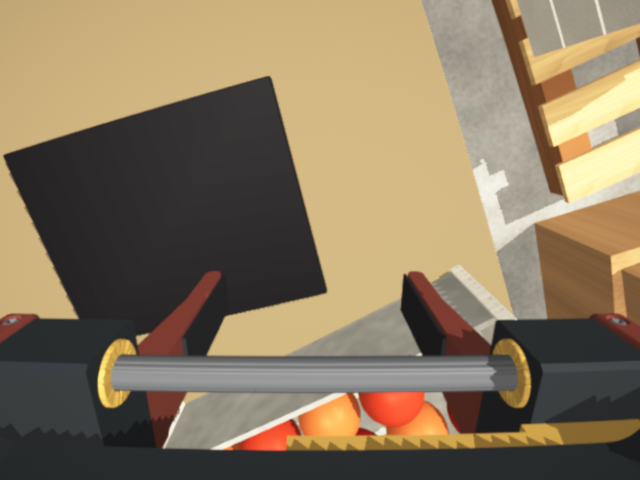

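```bash
cat > h.py <<'E'
from station import env, set_gripper, viewer, workorder
import cv2, numpy as np
from scipy.spatial.transform import Rotation as R
def ray(name,uv,pose=None,p=None):
    p=p or viewer.camera_params(name)
    K=np.array([[p['fx'],0,p['cx']],[0,p['fy'],p['cy']],[0,0,1]])
    n=cv2.undistortPoints(np.array(uv,float).reshape(-1,1,2),K,np.array(p['dist'])).reshape(-1,2)
    T=p['pose'] if pose is None else pose
    d=np.c_[n[:,0],-n[:,1],-np.ones(len(n))]@T[:3,:3].T
    return T[:3,3],d
def onz(name,uv,z,pose=None):
    o,d=ray(name,uv,pose); return o+d*((z-o[2])/d[:,2])[:,None]
def tri(views):
    A=np.zeros((3,3));b=np.zeros(3)
    for o,d in views:
        d=d.ravel()/np.linalg.norm(d);M=np.eye(3)-np.outer(d,d);A+=M;b+=M@o
    x=np.linalg.solve(A,b);return x,[np.linalg.norm((np.eye(3)-np.outer(d.ravel(),d.ravel())/(d.ravel()@d.ravel()))@(x-o)) for o,d in views]
def wpose():
    s=env.read_state();T=np.eye(4);T[:3,:3]=R.from_quat(s['orientation']).as_matrix();T[:3,3]=s['tool_pos']
    return T@viewer.camera_params('wrist')['tool_from_camera']
def down(yaw): # tool y (jaw axis) along world angle yaw, z down
    y=np.array([np.cos(yaw),np.sin(yaw),0]);z=np.array([0,0,-1.]);x=np.cross(y,z)
    return R.from_matrix(np.c_[x,y,z]).as_quat()
def proj(name,P,pose=None):
    p=viewer.camera_params(name);T=p['pose'] if pose is None else pose
    q=(np.atleast_2d(P)-T[:3,3])@T[:3,:3]; q=q*[1,-1,-1]
    K=np.array([[p['fx'],0,p['cx']],[0,p['fy'],p['cy']],[0,0,1]])
    return cv2.projectPoints(q,np.zeros(3),np.zeros(3),K,np.array(p['dist']))[0].reshape(-1,2)
E
python3 - <<'E'
import cv2
a=cv2.imread('pics/a_top.png');cv2.imwrite('pics/b1.png',cv2.resize(a[95:265,140:320],None,fx=4.4,fy=3.5*0+3.5 if 0 else 3.5,interpolation=2) if 0 else cv2.resize(a[95:265,140:320],None,fx=3.5,fy=3.5,interpolation=2))
cv2.imwrite('pics/b2.png',cv2.resize(a[240:330,340:440],None,fx=6,fy=6,interpolation=2))
s=cv2.imread('pics/a_scene.png');cv2.imwrite('pics/b3.png',cv2.resize(s[205:355,345:495],None,fx=4,fy=4,interpolation=2))
cv2.imwrite('pics/b4.png',cv2.resize(s[185:265,235:305],None,fx=7,fy=7,interpolation=2))
E
```

```text
(no output)
```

View pics/b1.png

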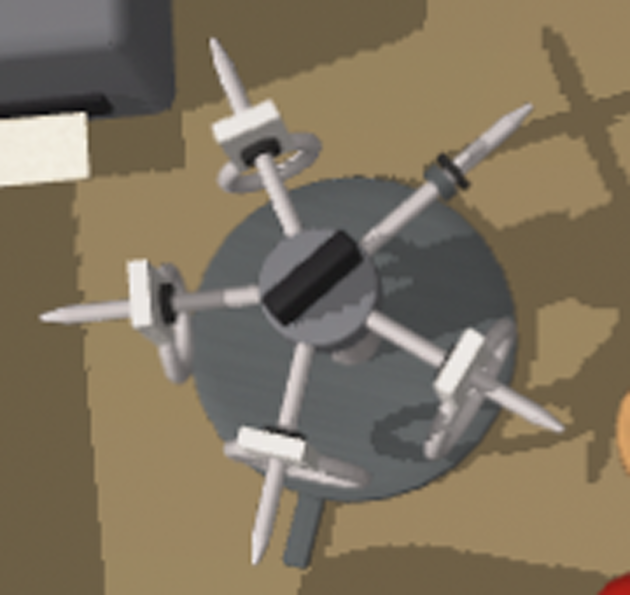

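View pics/b2.png

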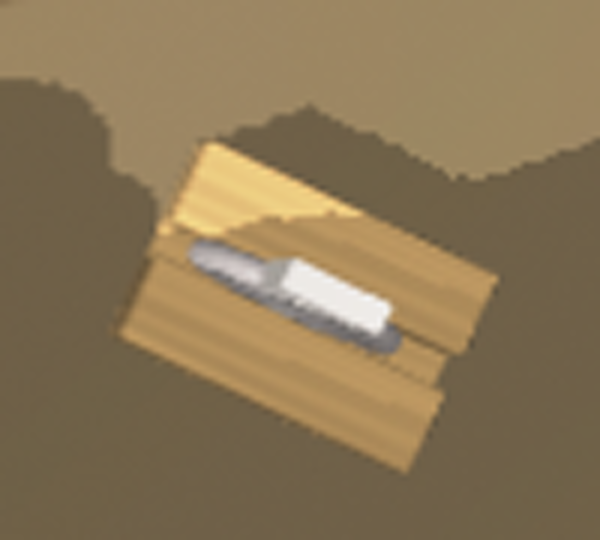

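View pics/b3.png

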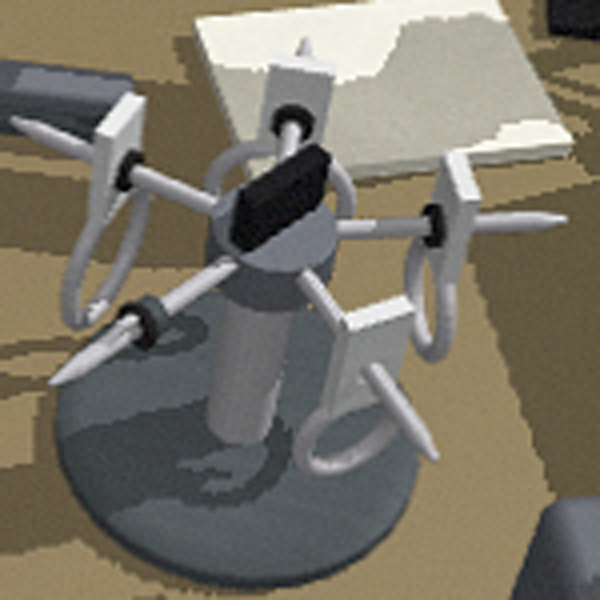

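View pics/b4.png

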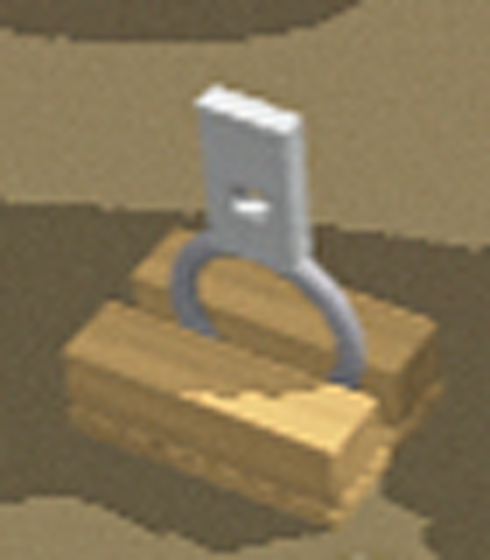

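```bash
python3 - <<'E'
from h import *
o=np.array([140,95.])
tips=np.array([[530,107],[562,430],[257,562],[42,318],[213,42]])/3.5+o
P=onz('top',tips,165);c=P[:,:2].mean(0)
from scipy.optimize import least_squares
c=least_squares(lambda c:np.linalg.norm(P[:,:2]-c[:2],axis=1)-150,c).x
print('axis',c,np.linalg.norm(P[:,:2]-c,axis=1),np.degrees(np.arctan2(*(P[:,:2]-c).T[::-1])))
k=np.array([[262,289],[340,230],[363,258],[282,327]])/3.5+o  # knob top
K=onz('top',k,208);print('knob',K.mean(0), np.linalg.norm(np.diff(K,axis=0),axis=1))
d=K[1]-K[0];print(np.degrees(np.arctan2(d[1],d[0])))
pt=onz('top',np.array([[296.5,566],[312,500]])/3.5+o,10);print('pointer',pt,np.linalg.norm(pt[0,:2]-c),np.degrees(np.arctan2(*(pt[0,:2]-c)[::-1])),np.degrees(np.arctan2(*(pt[0]-pt[1])[:2][::-1])))
o=np.array([345,205.])
st=np.array([[50,383],[437,458],[567,220],[305,42],[12,120]])/4+o
S=onz('scene',st,165);print('scene tips',S);c2=least_squares(lambda c:np.linalg.norm(S[:,:2]-c[:2],axis=1)-150,c).x
print(c2,np.linalg.norm(S[:,:2]-c2,axis=1),np.degrees(np.arctan2(*(S[:,:2]-c2).T[::-1])))
# foot plate circle mask in top
g=np.array([[293,260],[391,303],[384,332],[276,287]])/6+[340,240]
G=onz('top',g,143);print('gauge top',G,G.mean(0),np.linalg.norm(np.diff(G,axis=0),axis=1));d=G[1]-G[0];print(np.degrees(np.arctan2(d[1],d[0])))
gs=np.array([[197,99],[214,87],[301,116],[291,132]])/7+[235,185]
G=onz('scene',gs,143);print('gauge scene',G.mean(0),np.linalg.norm(np.diff(G,axis=0),axis=1));d=G[2]-G[1];print(np.degrees(np.arctan2(d[1],d[0])))
b=np.array([[210,140],[497,278],[407,472],[120,333]])/6+[340,240]
B=onz('top',b,38);print('block',B,B.mean(0),np.linalg.norm(np.diff(B,axis=0),axis=1));
for i,j in((1,0),(2,3)):
  d=B[i]-B[j];print(np.degrees(np.arctan2(d[1],d[0])))
E
```

```text
axis [645.57626938  19.35726527] [148.85818849 149.43977572 148.36177518 149.52013946 148.7129557 ] [ -47.63858726 -119.53767111  168.85424906   96.60116874   24.69692838]
knob [643.74841917  17.49526674 208.        ] [49.84053532 18.89012526 54.11813048]
-51.504016782367586
pointer [[506.89949089  49.17459009  10.        ]
 [546.74352832  40.85371658  10.        ]] 141.84611998236088 167.86540211260083 168.20410553114232
scene tips [[ 750.26430959  -90.35913989  165.        ]
 [ 785.04886651   83.44269412  165.        ]
 [ 633.40948508  169.21748096  165.        ]
 [ 505.81353439   48.54941663  165.        ]
 [ 576.15175453 -110.29198024  165.        ]]
[650.69999064  20.02950782] [148.65633909 148.56262197 150.18659365 147.66675456 150.1370366 ] [ -47.95132642   25.26749078   96.61094012  168.86408922 -119.77099579]
gauge top [[ 454.41051277 -276.89430552  143.        ]
 [ 441.40558859 -307.68550849  143.        ]
 [ 432.37518742 -305.54475275  143.        ]
 [ 445.96434211 -271.64019413  143.        ]] [ 443.53890772 -290.44119022  143.        ] [33.42493431  9.2806778  36.52648656]
-112.8971747583018
gauge scene [ 447.87757424 -288.86691629  143.        ] [ 8.0562999  33.20453795  8.57910528]
66.47277228751385
block [[ 496.47098395 -262.85576799   38.        ]
 [ 450.58161781 -361.89439063   38.        ]
 [ 384.23300019 -331.26114432   38.        ]
 [ 430.38643621 -232.68842358   38.        ]] [ 440.41800954 -297.17493163   38.        ] [109.1534823   73.07896305 108.84264298]
-114.86056235364546
-115.0897983936358
```

```bash
python3 - <<'E'
from h import *
h0=np.radians(-47.7)
for base in (np.pi/2,-np.pi/2):
  for dy in (0,-72,-144.3):
    q=env.ik([648,19.7,256],down(h0+base+np.radians(dy))); print(np.degrees(base),dy,None if q is None else np.round(q,2))
E
```

```text
90.0 0 [ 0.01  0.51  1.61 -0.    1.02 -0.73]
90.0 -72 [ 0.01  0.51  1.61 -0.    1.02  0.53]
90.0 -144.3 [ 0.01  0.51  1.61 -0.    1.02  1.79]
-90.0 0 [ 0.01  0.51  1.61 -0.    1.02  2.42]
-90.0 -72 None
-90.0 -144.3 [ 0.01  0.51  1.61 -0.    1.02 -1.35]
```

```bash
python3 - <<'E'
from h import *
y=np.radians(42.3)
p=env.read_state()['tool_pos']; env.move_l([p[0],p[1],400],rate=300)
env.reach([648,19.7,400],down(y))
env.hold(.2)
T=wpose();im=viewer.camera('wrist');cv2.imwrite('pics/c1.png',im);np.save('c1.npy',T)
print(env.read_state()['time_s'],env.read_state()['tool_pos'],proj('wrist',[648,19.7,208],T))
E
```

```text
3.325 [647.95505541  20.24897426 400.01958154] [[313.85467    231.87688336]]
```

View pics/c1.png

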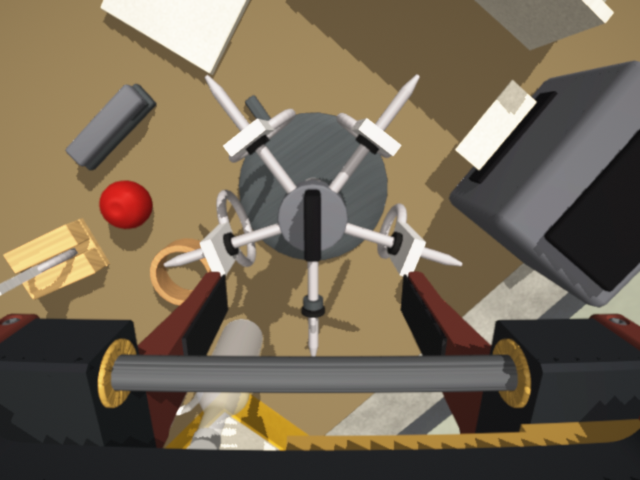

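```bash
python3 - <<'E'
from h import *
from scipy.optimize import least_squares
T=np.load('c1.npy')
P=onz('wrist',[[210,77],[416,77],[461,264],[164,264],[313,354]],165,T)[:,:2]
r=least_squares(lambda c:np.linalg.norm(P-c[:2],axis=1)-150,[648,20]).x
print(r,np.linalg.norm(P-r,axis=1),np.degrees(np.arctan2(*(P-r).T[::-1])))
im=cv2.imread('pics/c1.png');m=(im.max(2)<45).astype(np.uint8);m[:180]=0;m[265:]=0;m[:,:290]=0;m[:,335:]=0
ys,xs=np.nonzero(m);print(xs.min(),xs.max(),ys.min(),ys.max(),xs.mean())
print(onz('wrist',[[xs.mean(),191],[xs.mean(),260]],208,T))
pt=onz('wrist',[[251,98]],10,T)[0,:2];print(pt,np.linalg.norm(pt-r),np.degrees(np.arctan2(*(pt-r)[::-1])))
cv2.imwrite('pics/c2.png',cv2.resize(im[60:160,200:300],None,fx=5,fy=5,interpolation=2))
E
```

```text
[645.77033871  20.1939587 ] [147.50461499 148.07046174 150.21608454 150.54075997 146.16579765] [ 167.71185834   96.6191812    24.42122464 -119.73790479  -47.52432423]
304 320 190 260 311.6837837837838
[[624.48890674  43.00268313 208.        ]
 [662.88250441   0.70948919 208.        ]]
[509.71386297  53.90074029] 140.16958198728844 166.08563305532797
```

View pics/c2.png

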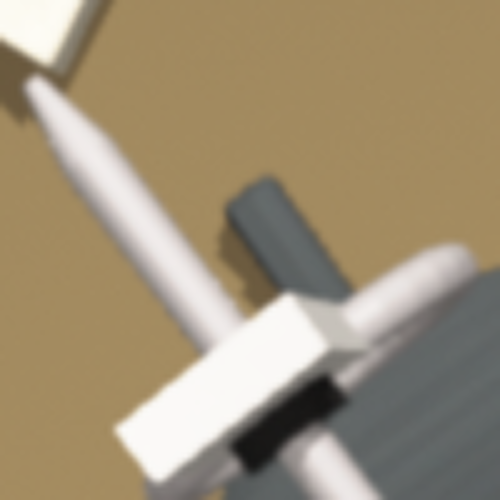

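```bash
python3 - <<'E'
from h import *
y=np.radians(42.3)
env.move_l([646.3,20,400],rate=100)
set_gripper(46)
env.move_l([646.3,20,300],rate=200)
print(env.move_l([646.3,20,255],rate=60,f_stop=8))
env.hold(.2);f=env.read_state()['force'];print(f)
set_gripper(0);env.hold(.3)
s=env.read_state();print(s['force'],s['wrist_torque'],s['width'],s['tool_pos'],s['time_s'])
E
```

```text
False
[ 0.90329275 -1.02989919  0.20148693]
[-0.79598992  0.10366235  0.45199248] [-0.02963078  0.02836378  0.09463729] 13.784314959513653 [646.29799954  20.02815932 254.99917795] 7.025
```

```bash
python3 - <<'E'
from h import *
s=env.read_state();t=s['time_s']
env.move_l([646.3,20,255],rot=down(np.radians(42.3-12)),rate=150)
s=env.read_state();print(s['time_s']-t,s['force'],s['wrist_torque'],s['width'],s['tool_pos'],s['qpos'])
E
```

```text
0.35829999999999984 [-1.04128712  0.31783915  1.2276946 ] [-0.04325045  0.06843801 -0.17084821] 13.8518369641589 [646.29071785  19.97522994 255.03133436] [ 1.24761127e-02  5.07817609e-01  1.61363370e+00  5.46178610e-05
  1.02014712e+00 -5.19433204e-01]
```

```bash
python3 - <<'E'
from h import *
for a in (36,72,108,144.5):
    env.move_l([646.3,20,255],rot=down(np.radians(42.3-a)),rate=150)
    s=env.read_state();print(s['time_s'],s['force'].round(2),s['wrist_torque'].round(2),s['width'])
env.hold(.2)
set_gripper(46); env.move_l([646.3,20,300],rate=120)
env.move_l([646.3,20,400],rate=250);env.hold(.15)
T=wpose();im=viewer.camera('wrist');cv2.imwrite('pics/d1.png',im);np.save('d1.npy',T)
cv2.imwrite('pics/d2.png',viewer.camera('top'))
print(env.read_state()['time_s'])
E
```

```text
7.95 [-0.04  0.78  0.08] [-0.06  0.15 -0.11] 13.793432900111323
8.725 [-1.56 -0.74  2.1 ] [-0.07  0.29 -0.14] 13.89933439368323
9.5 [-1.76  0.5   2.01] [-0.1   0.47 -0.1 ] 13.759630251612839
10.2833 [-3.75  0.37  2.47] [-0.    0.62 -0.14] 13.83757209277791
12.4917
```

View pics/d1.png

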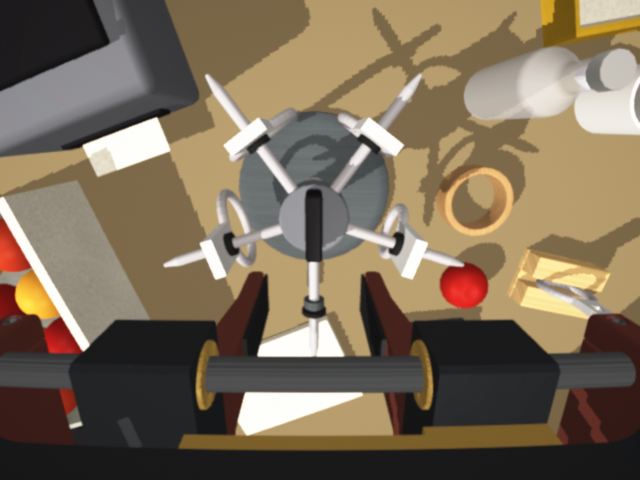

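View pics/d2.png

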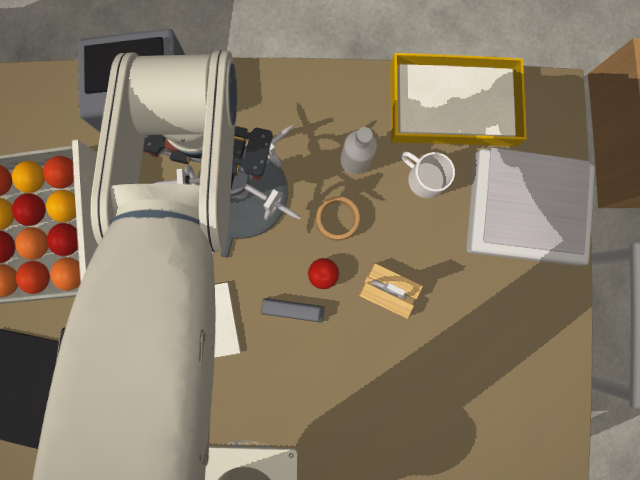

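```bash
python3 - <<'E'
from h import *
from scipy.optimize import least_squares
T=np.load('d1.npy')
P=onz('wrist',[[209,77],[418,77],[462,265],[165,265],[314,355]],165,T)[:,:2]
r=least_squares(lambda c:np.linalg.norm(P-c[:2],axis=1)-150,[648,20]).x
print(r,np.linalg.norm(P-r,axis=1),np.degrees(np.arctan2(*(P-r).T[::-1])),P[4])
for y in (65.5,-114.5):
  q=env.ik([445,-290,325],down(np.radians(y)));print(q)
q=env.ik([460,60,226],down(np.radians(-102.2)));print(q)
E
python3 - <<'E'
import sys;sys.path.insert(0,'.')
import os;os.chdir('.')
from h import *
y=np.radians(-114.5)
set_gripper(80)
env.reach([445,-290,325],down(y));env.hold(.15)
T=wpose();im=viewer.camera('wrist');cv2.imwrite('pics/e1.png',im);np.save('e1.npy',T)
cv2.imwrite('pics/e2.png',viewer.camera('top'))
print(env.read_state()['time_s'],env.read_state()['tool_pos'],proj('wrist',[445,-290,143],T))
E
```

```text
[645.41118316  19.90591059] [147.66303043 147.65335096 149.70962567 149.69518742 146.38623479] [  23.58953773  -48.00121551 -120.38215386   95.87425291  167.9242706 ] [502.26419119  50.53054818]
[-5.99965025e-01  2.58472045e-01  1.81661754e+00 -4.44089210e-16
  1.06650307e+00 -1.74315569e+00]
[-5.99965025e-01  2.58472045e-01  1.81661754e+00 -4.44089210e-16
  1.06650307e+00  1.39843697e+00]
[ 1.04047451e-01  3.06813463e-01  2.03522686e+00 -4.44089210e-16
  7.99552333e-01  1.88777395e+00]
14.8583 [ 445.5968442  -289.479765    325.07519407] [[314.76486152 234.84749835]]
```

View pics/e1.png

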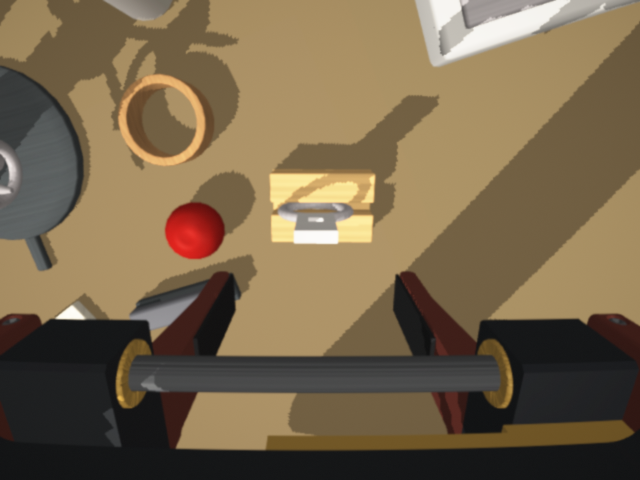

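View pics/e2.png

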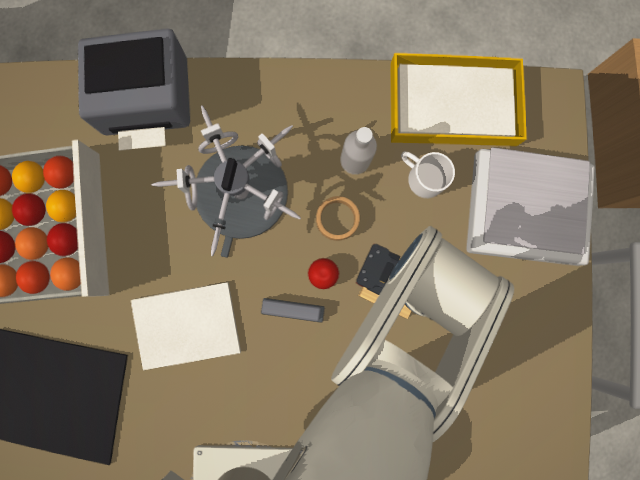

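```bash
python3 - <<'E'
from h import *
T=np.load('e1.npy');im=cv2.imread('pics/e1.png')
m=((im.min(2)>215)).astype(np.uint8);m[:225]=0;m[250:]=0;m[:,:285]=0;m[:,345:]=0
r=cv2.minAreaRect(np.argwhere(m)[:,::-1].astype(np.float32));print(r)
b=cv2.boxPoints(r);print(onz('wrist',b,143,T)); print(onz('wrist',[r[0]],143,T))
d=onz('wrist',[[295,237],[338,237]],143,T);d=d[1]-d[0];print(np.degrees(np.arctan2(d[1],d[0])),np.linalg.norm(d))
d=onz('wrist',[[272,242],[373,242]],38,T);d=d[1]-d[0];print(np.degrees(np.arctan2(d[1],d[0])),np.linalg.norm(d))
cv2.imwrite('pics/e3.png',cv2.resize(im[155:255,260:390],None,fx=6,fy=6,interpolation=2))
E
```

```text
((315.5, 236.5), (11.0, 43.0), 90.0)
[[ 454.48434506 -276.64264599  143.        ]
 [ 440.70222414 -306.96286502  143.        ]
 [ 432.49768767 -303.41701511  143.        ]
 [ 446.40818404 -272.81818839  143.        ]]
[[ 443.54269141 -289.96717982  143.        ]]
-114.44582941371664 33.47219105015468
-114.44922559987972 110.39771237257007
```

View pics/e3.png

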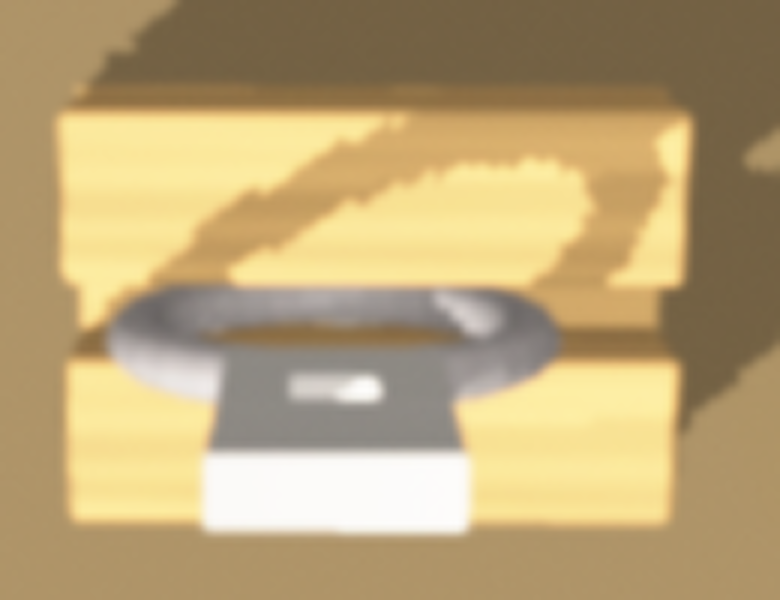

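```bash
python3 - <<'E'
from h import *
y=np.radians(-114.5)
set_gripper(60)
env.move_l([443.8,-290.1,325],rot=down(y),rate=100)
print(env.move_l([443.8,-290.1,200],rate=150,f_stop=10))
print(env.move_l([443.8,-290.1,167],rate=60,f_stop=10));env.hold(.1)
print(env.read_state()['force'])
set_gripper(0);env.hold(.2)
s=env.read_state();print(s['force'],s['wrist_torque'],s['width'],s['tool_pos'],s['time_s'])
T=wpose();im=viewer.camera('wrist');cv2.imwrite('pics/f1.png',im);np.save('f1.npy',T)
E
```

```text
False
False
[ 0.66094008 -0.09445951  0.22028921]
[ 0.09456762 -0.58467674  2.58570572] [ 0.06101355  0.19124503 -0.0254306 ] 34.02111325571522 [ 443.88407577 -290.14917785  167.13468841] 18.15
```

View pics/f1.png

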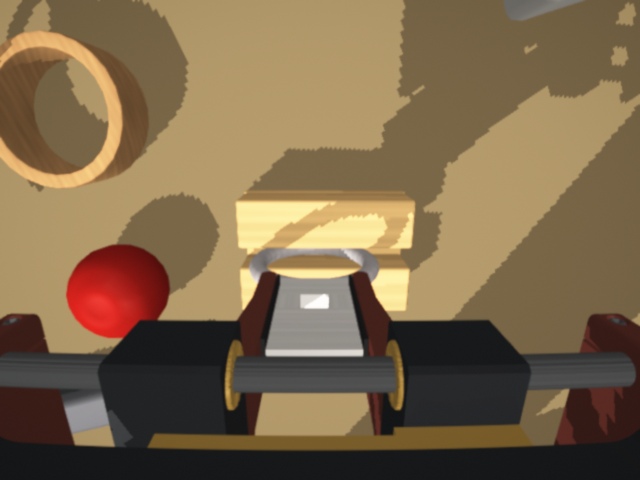

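```bash
python3 - <<'E'
from h import *
env.move_l([443.8,-290.1,295],rate=150)
s=env.read_state();print(s['force'],s['width'],s['time_s'])
y=np.radians(167.9+90-360)
A=np.array([645.6,20.]);u=-np.array([np.cos(np.radians(167.9)),np.sin(np.radians(167.9))])
tip=A-150*u;p=tip-45*u
env.reach([*p,290],down(y))
env.move_l([*p,226],rate=120);env.hold(.2)
s=env.read_state();print(p,s['tool_pos'],s['force'],s['width'],s['time_s'])
T=wpose();im=viewer.camera('wrist');cv2.imwrite('pics/g1.png',im);np.save('g1.npy',T)
cv2.imwrite('pics/g2.png',viewer.camera('top'));cv2.imwrite('pics/g3.png',viewer.camera('scene'))
s3=cv2.imread('pics/g3.png');cv2.imwrite('pics/g4.png',cv2.resize(s3[180:330,330:480],None,fx=4,fy=4,interpolation=2))
print(proj('wrist',np.array([[*tip,165],[*(tip+100*u),165],[*(tip+15*u),165]]),T))
E
```

```text
[-0.74228664 -0.25098879 -1.31952044] 33.613833023055264 19.2
[454.93226883  60.87561977] [455.39996218  60.86524595 226.743024  ] [-0.49462501 -0.40926217 -2.31520698] 33.444604790775486 21.4
[[314.03195535 212.8781228 ]
 [313.92852665 -66.29183469]
 [314.01894795 176.64741886]]
```

View pics/g1.png

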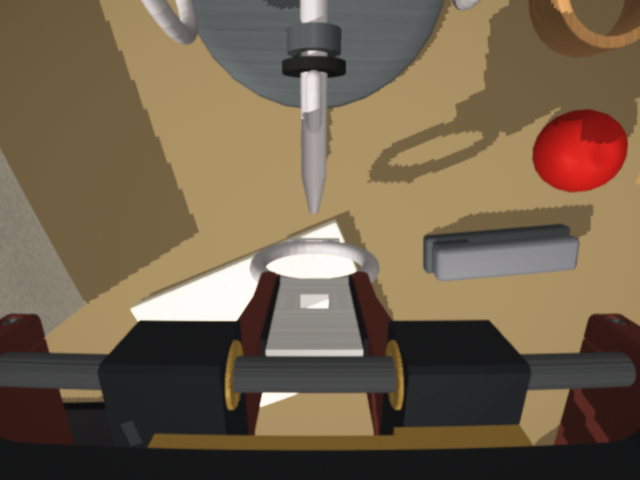

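View pics/g4.png

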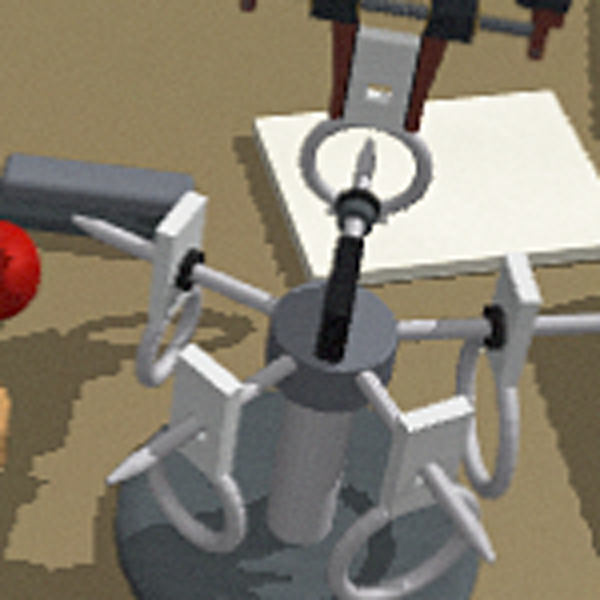

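```bash
cat >> h.py <<'E'
ANG=np.radians(167.9)
A0=np.array([645.6,20.]);u=-np.array([np.cos(ANG),np.sin(ANG)]);v=np.array([-u[1],u[0]]);tip=A0-150*u
def d_in(s): return (s['tool_pos'][:2]-tip)@u
def lat(s): return (s['tool_pos'][:2]-tip)@v
E
python3 - <<'E'
from h import *
T=np.load('g1.npy')
for d in (45,50,55,60,65,70): print(d,proj('wrist',[*(tip+d*u),165-12],T),proj('wrist',[*(tip+d*u),165+12],T))
s=env.read_state();f0=s['force'];print(s['tool_pos'],f0,d_in(s),lat(s))
for d in (-10,5,15,25):
    st=env.move_l([*(tip+d*u),226],rate=40,f_stop=6)
    s=env.read_state();df=s['force']-f0
    print(d,st,d_in(s).round(2),lat(s).round(2),s['tool_pos'][2].round(2),'in',(df[:2]@u).round(2),'lat',(df[:2]@v).round(2),'z',df[2].round(2),s['wrist_torque'].round(2),s['time_s'])
    if st: break
T=wpose();im=viewer.camera('wrist');cv2.imwrite('pics/i1.png',im)
E
```

```text
45 [[313.97753073 100.69120739]] [[314.00557117  95.06326745]]
50 [[313.97271758  87.92266006]] [[314.00012437  79.85315733]]
55 [[313.96781792  74.96185956]] [[313.9945562   64.37584649]]
60 [[313.96283141  61.81033658]] [[313.98886586  48.63453968]]
65 [[313.9577579   48.47020163]] [[313.98305279  32.63367827]]
70 [[313.9525974   34.94421253]] [[313.97711679  16.3791108 ]]
[455.114895    60.92956444 226.44836997] [-0.24176794 -0.92851428 -0.76016955] -44.83273899991478 0.09102802811536169
-10 False -10.26 -0.04 225.91 in -0.3 lat 0.85 z -0.39 [-0.    0.17  0.02] 22.575
5 False 5.08 -0.06 225.88 in 0.02 lat 1.1 z -1.34 [0.07 0.13 0.03] 23.1
15 False 15.2 -0.02 225.95 in -0.09 lat 1.07 z -0.59 [0.01 0.16 0.08] 23.5
25 False 25.23 -0.02 225.97 in 1.71 lat 0.81 z -0.9 [-0.01  0.16 -0.05] 23.9
```

View pics/i1.png

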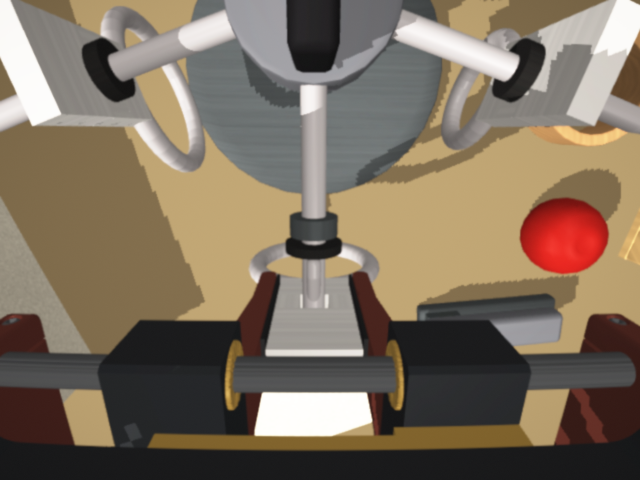

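```bash
python3 - <<'E'
from h import *
env.hold(.2)
s=env.read_state();f0=s['force'];print(f0,s['time_s'])
d=25
while d<60:
    d+=2 if d<40 else 1
    st=env.move_l([*(tip+d*u),226],rate=20,f_stop=11)
    s=env.read_state();df=s['force']-f0;fi=df[:2]@u
    print(d,st,d_in(s).round(2),lat(s).round(2),s['tool_pos'][2].round(2),'in',fi.round(2),'lat',(df[:2]@v).round(2),'z',df[2].round(2),s['width'].round(2),s['time_s'])
    if st or fi<-8.5 and d>40: break
E
```

```text
[-0.45486504 -0.14792342 -1.94710266] 24.15Traceback (most recent call last):
  File "<stdin>", line 9, in <module>
AttributeError: 'float' object has no attribute 'round'
```

```bash
python3 - <<'E'
from h import *
f0=np.array([-0.45,-0.15,-1.9])
d=27
while d<60:
    d+=2 if d<40 else 1
    st=env.move_l([*(tip+d*u),226],rate=20,f_stop=11)
    s=env.read_state();df=s['force']-f0;fi=df[:2]@u
    print(d,st,d_in(s).round(2),lat(s).round(2),s['tool_pos'][2].round(2),'in',fi.round(2),'lat',(df[:2]@v).round(2),'z',df[2].round(2),round(s['width'],2),s['time_s'])
    if st or (fi<-8.5 and d>40): break
E
```

```text
29 False 29.17 0.01 226.03 in 0.63 lat 1.03 z 0.32 33.7 24.65
31 False 31.15 -0.01 226.02 in 1.0 lat -0.07 z 0.56 33.94 24.9
33 False 33.19 0.01 226.07 in 0.32 lat -0.48 z 0.92 34.04 25.15
35 False 35.22 0.02 226.1 in -0.04 lat 0.32 z 2.69 33.88 25.4
37 False 37.18 -0.02 226.1 in -0.46 lat -1.53 z 2.27 34.05 25.65
39 False 39.13 -0.01 226.07 in -1.26 lat -1.46 z 3.93 33.95 25.9
41 False 41.84 0.12 226.41 in 1.44 lat -0.58 z 6.65 33.75 26.15
42 False 42.52 0.13 226.28 in 0.58 lat 0.31 z 5.86 34.11 26.4
43 False 43.2 0.05 226.11 in -0.36 lat 0.71 z 5.47 34.07 26.65
44 False 44.01 -0.03 225.96 in -0.34 lat -0.29 z 6.1 34.17 26.9
45 False 45.06 -0.03 226.0 in -1.14 lat 0.03 z 6.65 33.91 27.15
46 False 46.06 0.0 226.0 in -0.73 lat 0.08 z 6.35 33.73 27.4
47 False 47.11 -0.0 226.03 in -1.61 lat 0.42 z 5.52 34.11 27.65
48 False 48.13 0.0 226.03 in -1.47 lat 0.05 z 6.62 34.24 27.9
49 False 49.11 0.0 226.03 in -0.89 lat 0.69 z 6.22 33.84 28.15
50 False 49.84 -0.0 225.95 in -2.14 lat 0.56 z 5.86 33.86 28.4
51 False 50.38 -0.04 225.83 in -4.74 lat -0.01 z 8.14 33.86 28.65
52 False 50.87 -0.06 225.73 in -7.2 lat -0.63 z 8.59 34.13 28.9
53 False 51.41 -0.09 225.65 in -8.16 lat 0.12 z 10.04 34.17 29.15
54 False 51.89 -0.07 225.54 in -10.54 lat 0.63 z 11.51 33.73 29.4
```

```bash
python3 - <<'E'
from h import *
f0=np.array([-0.45,-0.15,-1.9])
env.move_l([*(tip+54.6*u),226.5],rate=20,f_stop=8)
for i in range(8):
    env.hold(.1)
    s=env.read_state();df=s['force']-f0;fi=df[:2]@u
    print(d_in(s).round(2),lat(s).round(2),s['tool_pos'][2].round(2),'in',fi.round(2),'lat',(df[:2]@v).round(2),'z',df[2].round(2),s['wrist_torque'].round(2),round(s['width'],2),s['time_s'])
cv2.imwrite('pics/j1.png',viewer.camera('wrist'))
E
```

```text
51.99 -0.09 225.59 in -10.46 lat 1.11 z 8.37 [0.56 1.84 0.02] 33.86 29.75
51.99 -0.1 225.61 in -11.36 lat 0.78 z 8.23 [0.59 1.82 0.06] 33.7 29.85
52.0 -0.1 225.61 in -10.39 lat 1.72 z 8.92 [0.56 1.85 0.02] 33.71 29.95
51.98 -0.14 225.61 in -11.39 lat 1.96 z 8.61 [0.56 1.81 0.01] 33.74 30.05
52.01 -0.12 225.57 in -10.54 lat 1.06 z 8.33 [0.52 1.85 0.04] 34.0 30.15
52.0 -0.1 225.61 in -9.84 lat 1.04 z 7.76 [0.55 1.85 0.02] 33.77 30.25
52.0 -0.11 225.61 in -10.51 lat 1.14 z 8.59 [0.53 1.78 0.01] 33.87 30.35
51.99 -0.1 225.59 in -10.16 lat 1.68 z 9.19 [ 0.49  1.85 -0.04] 33.9 30.45
```

View pics/j1.png

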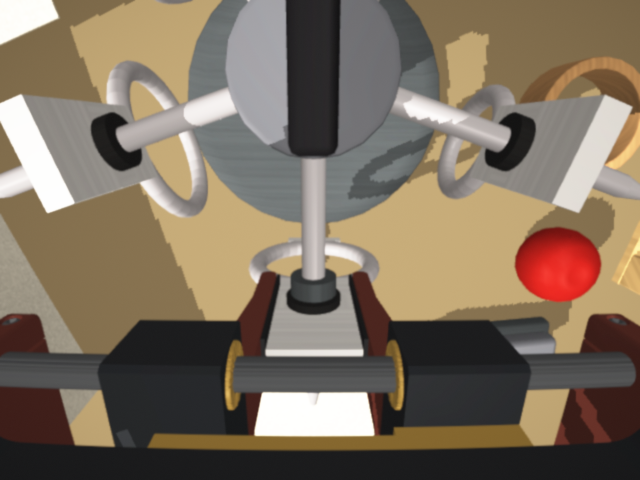

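```bash
python3 - <<'E'
from h import *
f0=np.array([-0.45,-0.15,-1.9])
def rep():
    s=env.read_state();df=s['force']-f0;fi=df[:2]@u
    print(d_in(s).round(2),lat(s).round(2),s['tool_pos'][2].round(2),'in',fi.round(2),'lat',(df[:2]@v).round(2),'z',df[2].round(2),round(s['width'],2),s['time_s'])
env.move_l([*(tip+55.2*u),226.8],rate=20,f_stop=8)
for i in range(5): env.hold(.1);rep()
env.move_l([*(tip+51*u),226.5],rate=20);env.hold(.2);rep()
set_gripper(46);env.hold(.3);rep()
cv2.imwrite('pics/k1.png',viewer.camera('wrist'))
E
```

```text
52.1 -0.13 225.61 in -12.17 lat 2.21 z 7.65 33.71 30.85
52.16 -0.14 225.63 in -11.07 lat 2.16 z 8.92 33.93 30.95
52.12 -0.16 225.61 in -12.03 lat 0.89 z 8.3 33.84 31.05
52.12 -0.14 225.63 in -12.3 lat 1.84 z 7.24 33.5 31.15
52.13 -0.15 225.63 in -11.56 lat 1.62 z 7.25 33.75 31.25
50.18 -0.09 226.08 in -5.42 lat 1.0 z 4.23 33.57 31.8083
51.04 0.02 226.5 in 0.39 lat 0.15 z 2.05 45.75 32.5417
```

View pics/k1.png

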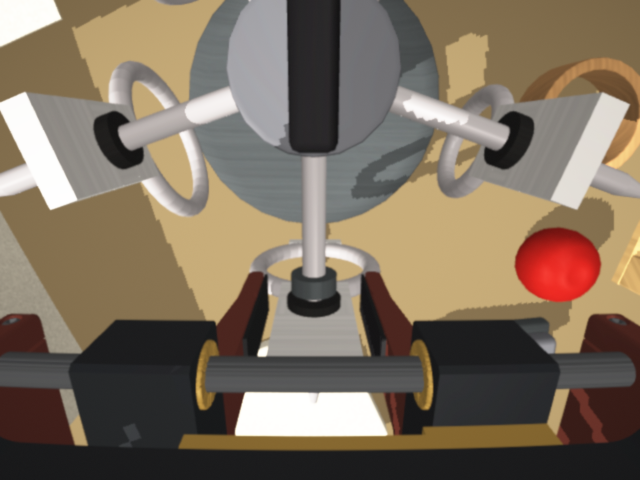

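```bash
python3 - <<'E'
from h import *
p=env.read_state()['tool_pos']
print(env.move_l([p[0],p[1],300],rate=80,f_stop=8))
p=env.read_state()['tool_pos']
env.move_l([p[0],p[1],400],rate=200)
cv2.imwrite('pics/l1.png',viewer.camera('wrist'))
env.reach([330,-300,400],down(np.radians(-102)));env.hold(.3)
t=viewer.camera('top');s=viewer.camera('scene')
cv2.imwrite('pics/l2.png',t);cv2.imwrite('pics/l3.png',s);cv2.imwrite('pics/l4.png',np.hstack([cv2.resize(s[185:335,335:485],(400,400),interpolation=2),cv2.resize(t[100:270,140:310],(400,400),interpolation=2)]))
print(env.read_state()['time_s'],env.read_state()['force'])
E
```

```text
False
36.2583 [-0.23829469  0.22898668 -0.38258299]
```

View pics/l4.png

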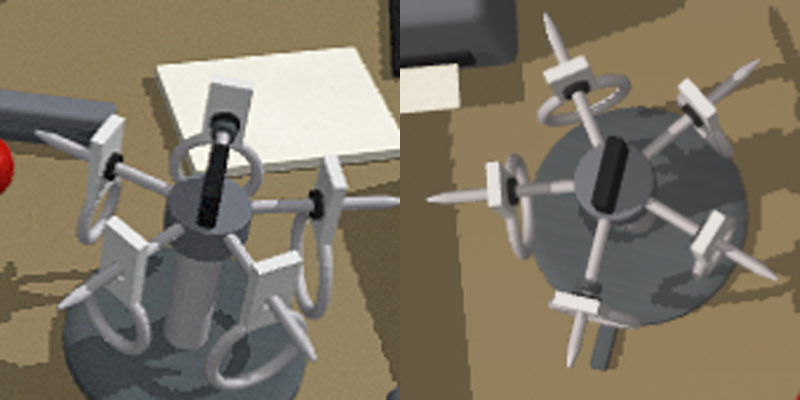

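View pics/l2.png

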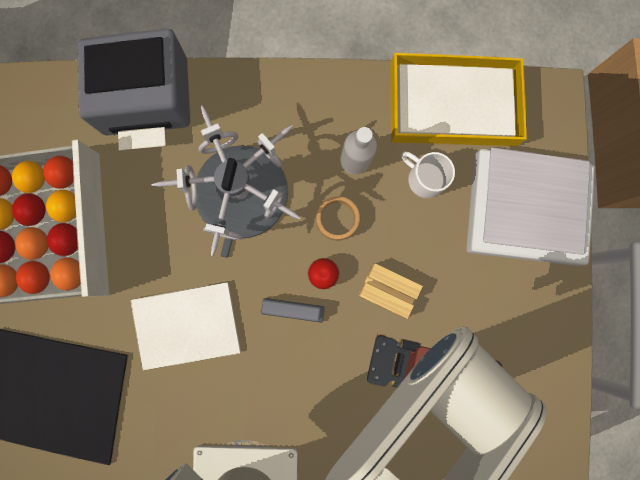

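```bash
python3 - <<'E'
from h import *
P=onz('top',[[213.1,253.8]],165)[0,:2];print(P,np.linalg.norm(P-tip))
workorder.sign_off()
E
```

```text
[503.25636172  48.73199963] 5.103333138700327
the job is handed in; nothing more can be done
```

I turned the rack about 144.5° clockwise by its knob, so the empty hook now lies over the stand's pointer at about 168°. I then took the gauge from its block, slid its eye onto the hook past the spring leaf and pressed it against the pad. The job is handed in at about 36 s of robot time; it reports no verdict.

- **Push:** The leaf snapped past with the eye about 41 mm inward of the tip, and the pad was felt at about 49.5 mm. I held 11–12 N along the peg for about 0.5 s, after 0.8 s at about 10.5 N. Leaf and peg added a vertical load of 7–11 N during the push, so the total measured on the tool was about 14–16 N, under the 20 N limit.
- **Final pictures:** The gauge is upright, flush with the pad, and stayed put when I let go. The bystanders look unmoved, the block is empty, and the arm is clear of everything.
- **Hook position:** The tip came out within about 5 mm of where I expected it over the pointer, from the top camera.
- **Disagreements:** The scene camera placed points about 4–5 mm further out in x than the top and wrist cameras. I used the other two, and the fit confirmed them. Pointer angle readings ranged from 166° to 168°, well inside the tolerance.
- **Not checked directly:** The leaf's press cannot be read, so I infer it from the snap past the leaf and the upward load afterwards.

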